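# Lock the sample stage with its locating pin, by feel

### The job

Lock the carriage of the sample stage: pull the steel locating pin out of its parking block, set its tip through the slot in the stage's cover onto the strip below, at one end of the slot, and slide it along with a light touch until it drops into the strip's unmarked blind hole. Then push it gently home, so that its collar lies on the cover, and let go of it. Never force the pin against the stage, and leave everything else where it is.

Things in the scene. Friction and masses are not known exactly. Their poses are not given: they have to be found in the camera images.
- stage: sample stage, fixed to the bench: closed bare-aluminium box 220 (x) x 70 (y) x 46 (z) mm with a dark steel cover and a small fixing lug at each end; origin at the centre of its underside, z up, x along its length. A carriage inside, stiff in its guide (12 N along x shifts it), stands at a different place each time. Pressing the pin on any part of the stage with more than 35 N damages it
- slot_mid (a point): middle of the slot in the stage's cover, at the cover's top, 46 mm above the stage's origin; axes as the stage's. The slot runs along x from -47 to +47 mm, 13 mm wide, through the 5 mm thick cover; its long edges are bevelled to 19 mm at the top
- strip_mid (a point): middle of the visible strip (not its hole), on its top, 8 mm under slot_mid. The flat black steel strip under the slot is sprung: it gives straight down from 0.5 N, 0.8 mm per newton, to a hard stop at 7 mm (9 N). Its one unmarked blind hole, 13 mm wide, 1 mm chamfer, 18 mm deep, is on the slot's centre line, its centre anywhere from x = -28 to +28 mm, not measured
- pin: bare steel locating pin, 80 g: round ringed head 18 mm in diameter, from z = 4 to 44 mm; collar 26 mm in diameter, 4 mm thick; shank 10 mm in diameter, 24 mm long, 1.5 mm chamfer at the tip. Origin on the axis at the collar's underside, z up to the head. Starts upright in the parking block, collar on its top; when home its collar lies on the stage's cover, its tip 16 mm below the strip's top
- pin_tip (a point): the flat end of the pin's shank, on its axis, 24 mm below the pin's origin
- holder: parking block, fixed to the bench: bare aluminium 56 x 56 x 30 mm with one upright hole 13 mm across and 26 mm deep in the middle of its top; origin at the centre of its underside
- weigh_boat: shallow square white weighing boat, 64x64x11 mm, a bystander to be left alone; origin at the centre of its underside
- petri: round covered dish, 61 mm across, 14 mm high, a bystander to be left alone; origin at the centre of its underside
- stopper_1: red-brown rubber stopper, 23 mm across, 22 mm high, a bystander to be left alone; origin at the centre of its underside
- spatula: thin laboratory spatula, 155 mm long, lying flat, a bystander to be left alone; origin at the centre of its underside
- tube_holder: wooden tube holder, 170x22x12 mm, lying flat, a bystander to be left alone; origin at the centre of its underside
- sachet_1: small flat sachet, 48x68x9 mm, a bystander to be left alone; origin at the centre of its underside
Not all that is in view belongs to the job. What is meant by the pin is not green, and is the smaller of those in its own colour.

How it is judged (in metres and radians):
On the way, in this order (a step that is already met when the one before it is completed fails the run):
1. the pin is out of its parking block, its tip above the block's top (z of pin_tip in the frame of holder above 0.035 m and contact force between pin and holder below 0.01 N), for 0.1 s.
2. the pin's tip is in the slot and rests on the strip, not yet in the hole (x of pin_tip in the frame of stage between -0.046 and 0.046 m and y of pin_tip in the frame of stage between -0.005 and 0.005 m and z of pin_tip in the frame of stage between 0.0305 and 0.041 m and contact force between pin and stage above 0.4 N), for 0.15 s.
At the end, for the whole second after the job is handed in: the pin stands upright (within 0.12 rad) in the slot with its tip in the strip's hole, its collar on the cover (its underside within 2.5 mm of the cover's top), at rest and released (x of pin_tip in the frame of stage between -0.046 and 0.046 m and y of pin_tip in the frame of stage between -0.005 and 0.005 m and z of pin in the frame of stage between 0.043 and 0.0485 m and angle between pin's own z axis and vertical below 0.12 rad and linear speed of pin below 0.02 m/s and contact force between pin and the fingers below 0.01 N); the robot touches nothing.
It fails at once if the pin is pressed against the stage with more than 35 N (contact force between pin and stage above 35 N).
It fails at once if a bystander is moved by more than 25 mm (distance of any of weigh_boat, petri, stopper_1, spatula, tube_holder, sachet_1 from where it was at the start of the episode above 0.025 m).
It also fails if it takes over 51 s, if anything falls off the work surface, if the arm or the gripper's body presses on something with over 40 N, if the wrist force passes 120 N, or if a joint passes its speed limit or range.

### The arm

A 6-joint arm with a two-finger parallel gripper is mounted at the origin on a cart in front of the work surface, level with it; the furniture and walls round the work are solid. World frame = base frame: x ahead of the robot, y to its left, z up, the work surface at z = 0. Lengths are in mm, angles in rad, forces in N, time in s.
With the tool pointing down it reaches from about 350 to 975 mm from the base axis. Payload 7.1 kg.
Tool frame: the origin (TCP) lies at the very end of the fingers, on their centre line; the grasp point (between the pads) lies 19 mm behind it (ctrl.grip_point_offset is the distance from the TCP to the grasp point, in mm); z points along the fingers, y is the direction in which the jaws open and shut (so a half turn about z gives the same grasp; the last joint's range is limited). The gripper opens to 88 mm and grips with 3 to 60 N. Pads are 20 mm wide; open, the fingers measure 115 mm over their backs; the gripper's body (75 mm by 178 mm) begins 61 mm behind the grasp point.
Start: joints at [1.145, 0.423, 1.63, -0, 1.089, -0.019], TCP at [247.263, 573.991, 222.675] pointing down, gripper open.
Joint ranges: [-3, 3], [-0.9, 2.11], [0.09, 2.58], [-1.31, 4.45], [0.11, 2.69], [-2.54, 2.54]. Speed limits (rad/s): [2.39, 2.39, 3.01, 3.14, 3.14, 3.14].

### API

Orientations are given as a rotation vector (axis times angle).
In Python, from workcell import ctrl gives the robot as it stands.
- The arm moves only by the tool move_arm, never from a script. Its argument "increments" is one flat list of numbers, 5 for each row, row after row: the closure in counts, from 0 (fully open) to 255 (shut), then the shift along the tool's x, y, z in mm, then the turn about the tool's z in degrees. In form: [grip, dx, dy, dz, yaw, grip, dx, dy, dz, yaw, ...]. A call has 1 to 12 rows; each row is the pose to reach, as a shift and turn from the pose measured when the call began, along the tool's axes at that moment; what a row does not reach only later rows make up. A row lasts 1/8 s, in which the tool goes at most 62.5 mm and 10.7 degrees, less where a joint would pass 70% of its speed; a pose out of reach is approached as far as the arm can. A call with a gripper value outside its range is refused whole. The fingers move at their own pace and stop on an object; the grip force is fixed at half the most. Time passes only in rows, so rows that repeat a pose let the fingers close. It gives the time, the measured TCP pose, the force and the opening at its end, in the units of the state.
- ctrl.get_obs(): the state, without advancing time (a new reading comes with each control period).
- ctrl.get_image(name): name is "side" or "top"; returns a dict with "frame" (384x512x3 uint8, red, green, blue), "vertical_fov" (degrees; the focal length in pixels is half the picture's height over the tangent of half this angle, whatever the lens; pixels are square), "cx", "cy" (the principal point, pixels), "pose" (4x4, takes a point from camera to world coordinates). Camera axes: x right, y down, z forward; pixel columns grow to the right and rows downward; lengths in mm; the calibration is good to about 2 mm. A picture is of the moment at which its call begins. There is no depth.
- ctrl.close_job(): hands the job in, once; it reports no verdict.
The state is a dict: "t": time; "qpos": joint angles; "qvel": joint speeds; "joint_torque": joint torques, N m; "ee_pos": TCP position; "orientation": TCP orientation; "ft_force": force on the tool from outside, world axes, zero at the start; "moment": the same for the moment, N m; "width": finger opening in mm.
Only numpy, scipy, OpenCV 4.12 (cv2) and the standard library are available. Lean on these libraries where they do the work, as an engineer would, in place of code of your own. Each camera call takes 0.05 s, during which the arm holds its last target.

## Working session

There is one attempt and no reset: what is moved stays moved. The work goes in short steps, Python scripts to look and compute and a tool call to move; the robot and the scene stay as the last step left them, time stands still between calls to the robot, and variables do not carry over. Pictures are saved under pics/ and viewed, and the job is handed in when it is done.

Besides the shell and the picture viewer there is one more tool, called as name(argument=value, ...), one argument or row to a line, values as JSON. move_arm: Moves the arm, as the interface text tells. Its arguments: {"type":"object","properties":{"increments":{"type":"array","items":{"type":"number"}}},"required":["increments"]}

```bash
mkdir -p pics; cat > h.py <<'E'
import numpy as np,cv2
from workcell import ctrl
def snap(n,out):
    d=ctrl.get_image(n); np.savez(f'{out}.npz',**{k:np.array(v) for k,v in d.items()})
    cv2.imwrite(f'pics/{out}.png',d['frame'][:,:,::-1]); return d
def load(out): return dict(np.load(f'{out}.npz'))
def ray(d,u,v):
    f=192/np.tan(np.radians(float(d['vertical_fov']))/2)
    r=np.array([(u-float(d['cx']))/f,(v-float(d['cy']))/f,1]); P=d['pose']
    return P[:3,3],P[:3,:3]@r
def atz(d,u,v,z):
    o,r=ray(d,u,v); return o+r*(z-o[2])/r[2]
def proj(d,p):
    f=192/np.tan(np.radians(float(d['vertical_fov']))/2);P=d['pose']
    c=P[:3,:3].T@(np.array(p,float)-P[:3,3]); return c[0]/c[2]*f+float(d['cx']),c[1]/c[2]*f+float(d['cy'])
def crop(out,u0,v0,u1,v1,s,name):
    im=cv2.imread(f'pics/{out}.png')[v0:v1,u0:u1]
    cv2.imwrite(f'pics/{name}.png',cv2.resize(im,None,fx=s,fy=s,interpolation=cv2.INTER_CUBIC))
E
python3 - <<'E'
from h import *
for n in('side','top'):
    d=snap(n,n+'0');print(n,d['vertical_fov'],d['cx'],d['cy'],np.round(d['pose'],3).tolist(),d['frame'].shape)
print(ctrl.get_obs(),ctrl.grip_point_offset)
E
```

```text
side 49.677753017920935 249.95641516033072 194.99874972028587 [[0.999, -0.031, 0.041, 445.848], [-0.051, -0.442, 0.896, -503.051], [-0.009, -0.897, -0.443, 449.477], [0.0, 0.0, 0.0, 1.0]] (384, 512, 3)
top 48.878215710326494 260.96710493380266 194.8818313077509 [[-0.026, -0.997, 0.077, 416.536], [-1.0, 0.027, 0.014, 286.94], [-0.016, -0.077, -0.997, 956.809], [0.0, 0.0, 0.0, 1.0]] (384, 512, 3)
{'t': 0.1, 'qpos': array([ 1.14500390e+00,  4.23741109e-01,  1.63062046e+00, -2.64208640e-05,
        1.08858349e+00, -1.90408815e-02]), 'qvel': array([-0.00067701, -0.00164454, -0.00043893, -0.00083386, -0.00017492,
       -0.00017594]), 'joint_torque': array([-8.63834684e-04, -5.45611882e+01, -2.74324948e+01,  6.45459280e-02,
        1.88809022e-02, -5.06642237e-06]), 'ee_pos': array([247.06594906, 573.54522901, 221.99127701]), 'orientation': array([-6.34453787e-01, -3.07657887e+00,  2.07994571e-03]), 'ft_force': array([ 0.1381397 , -0.00100298,  0.11224974]), 'moment': array([ 0.04141179,  0.05286472, -0.07020761]), 'width': 87.97529270304415} 18.700000000000003
```

View pics/top0.png

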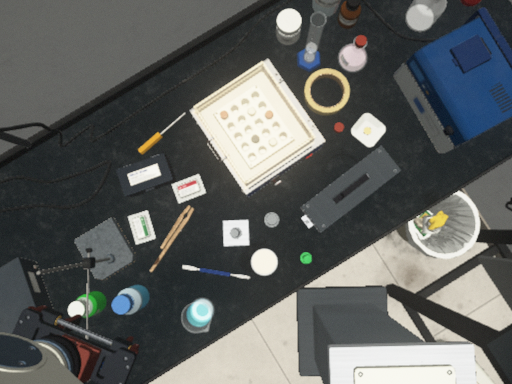

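View pics/side0.png

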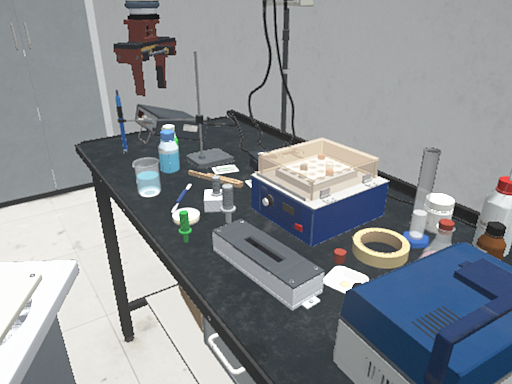

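```bash
python3 - <<'E'
from h import *
crop('top0',210,140,410,280,4,'t1')
crop('side0',160,160,360,310,4,'s1')
E
```

```text
(no output)
```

View pics/t1.png

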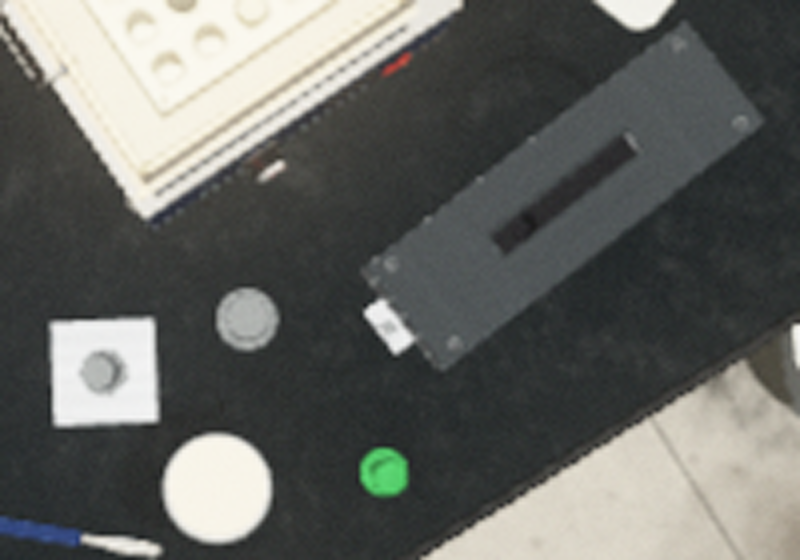

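View pics/s1.png

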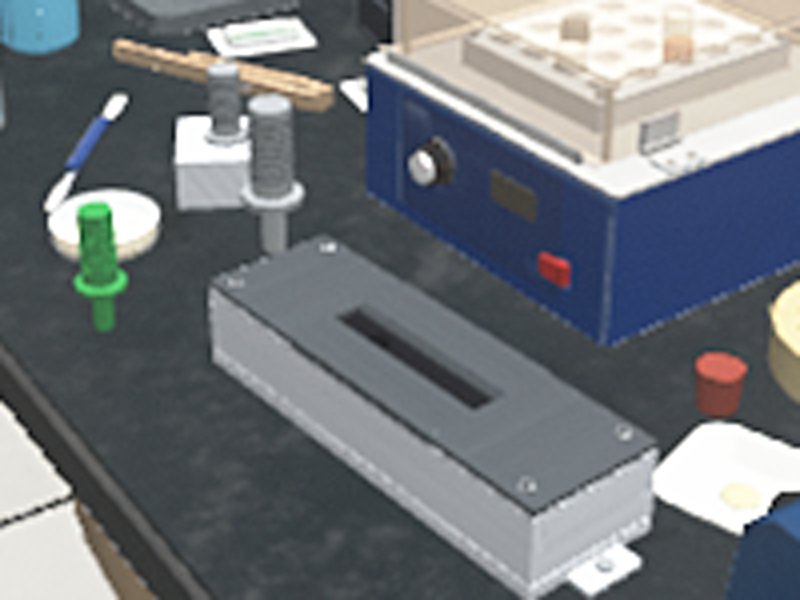

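The top view shows the pin standing in the white block at about (236,233). The large loose grey pin and the green pin are distractors. The stage's slot runs from about (334,201) to (368,175), with a darker spot in it near (342,195).

```bash
python3 - <<'E'
from h import *
t=load('top0'); s=load('side0')
c=lambda x,y:(210+x/4-.375,140+y/4-.375)
cs=lambda x,y:(160+x/4-.375,160+y/4-.375)
pts=[c(685,22),c(763,122),c(443,370),c(365,270)]
W=np.array([atz(t,*p,46) for p in pts]);print(W.round(1))
print('centre',W.mean(0),[np.linalg.norm(W[i]-W[i-1]) for i in range(4)])
d=(W[0]+W[1]-W[2]-W[3]);print('axis deg',np.degrees(np.arctan2(d[1],d[0])))
S=[cs(330,238),cs(655,450),cs(532,512),cs(212,282)]
WS=np.array([atz(s,*p,46) for p in S]);print('side',WS.round(1),WS.mean(0))
d=(WS[1]+WS[2]-WS[0]-WS[3]);print('axis deg',np.degrees(np.arctan2(d[1],d[0])))
for e in [(498,243),(632,143)]: print('slotend top',atz(t,*c(*e),40).round(1))
for e in [(358,315),(485,400)]: print('slotend side',atz(s,*cs(*e),42).round(1))
print('pin head top', atz(t,*c(98,371),74),atz(s,*cs(224,71),74))
H=[c(52,321),c(154,319),c(158,424),c(55,427)];HW=np.array([atz(t,*p,30) for p in H]);print(HW.round(1),HW.mean(0))
# enhanced slot
im=cv2.imread('pics/top0.png')[165:215,325:380]
g=np.clip((im.astype(float)-15)*3.5,0,255).astype(np.uint8)
cv2.imwrite('pics/slot.png',cv2.resize(g,None,fx=12,fy=12,interpolation=cv2.INTER_CUBIC))
im=cv2.imread('pics/side0.png')[230:270,240:290]
g=np.clip((im.astype(float)-15)*3.5,0,255).astype(np.uint8)
cv2.imwrite('pics/slots.png',cv2.resize(g,None,fx=12,fy=12,interpolation=cv2.INTER_CUBIC))
E
```

```text
[[588.1  36.2  46. ]
 [532.3  -3.2  46. ]
 [403.4 174.2  46. ]
 [458.1 214.1  46. ]]
centre [495.45127383 105.34282233  46.        ] [np.float64(220.4315193555716), np.float64(68.30422757210061), np.float64(219.27053245627363), np.float64(67.73264794704876)]
axis deg -53.91802411257661
side [[462.8 207.6  46. ]
 [586.2  28.4  46. ]
 [531.9  -6.7  46. ]
 [406.  169.5  46. ]] [496.72620197  99.68471812  46.        ]
axis deg -54.963124368402234
slotend top [471.  141.2  40. ]
slotend top [523.5  66.4  40. ]
slotend side [473.4 142.5  42. ]
slotend side [523.5  72.3  42. ]
pin head top [407.89464574 356.99594913  74.        ] [408.70711524 351.41754591  74.        ]
[[435.4 385.2  30. ]
 [435.  329.2  30. ]
 [377.8 328.4  30. ]
 [377.6 384.6  30. ]] [406.48406209 356.82634792  30.        ]
```

View pics/slot.png

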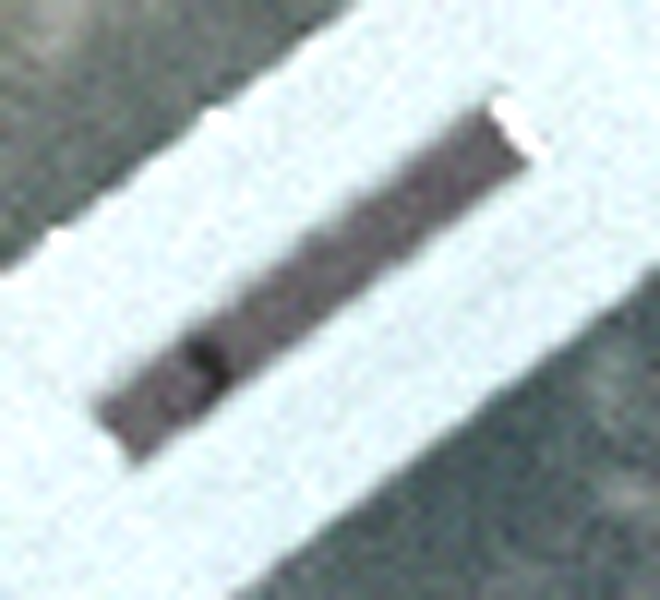

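View pics/slots.png

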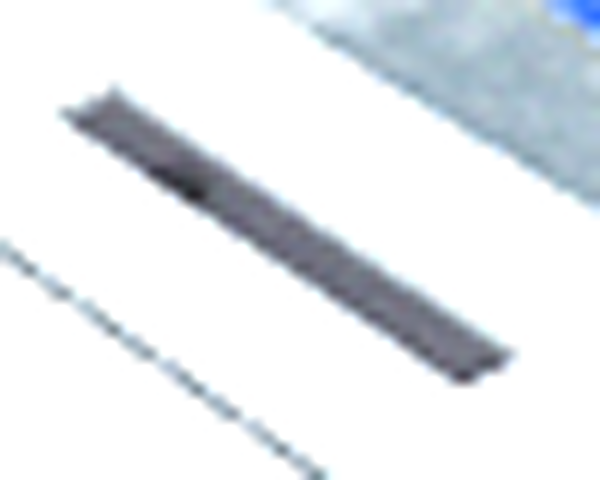

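Both views show the hole as a dark crescent near the slot's left end, at x about -25 mm. Next I'll check the transit path for obstacles.

```bash
cat >> h.py <<'E'
from scipy.spatial.transform import Rotation as R
def tool(target,jaw=None):
    o=ctrl.get_obs(); M=R.from_rotvec(o['orientation']).as_matrix()
    d=M.T@(np.array(target,float)-o['ee_pos']); a=np.degrees(np.arctan2(M[1,1],M[0,1]))
    print('t',round(o['t'],2),'pos',o['ee_pos'].round(1),'jaw',round(a,1),'F',o['ft_force'].round(2),'w',round(o['width'],1))
    print('delta tool',d.round(1),'yaw',None if jaw is None else round(((a-jaw+90)%180)-90,1))
E
python3 - <<'E'
from h import *
t=load('top0');s=load('side0')
print('rod base',atz(t,93,262,20),'top-left end',[proj(t,(x,y,z)) for x,y,z in [(247,574,222)]])
print('side TCP proj',proj(s,(247,574,222)))
for p in [(130,300),(90,300),(200,312)]: print(p,atz(t,*p,100).round())
print('side rod base',atz(s,200,157,10).round())
print('bigpin',atz(t,272,220,70).round(),atz(s,227,188,80).round())
print('shaker corner',[atz(t,247,193,z).round() for z in(0,100)],[atz(s,313,206,z).round() for z in (80,100,120)],atz(s,309,246,0).round())
tool((407.5,354,120))
crop('top0',0,230,170,384,4,'t2')
crop('side0',90,0,290,200,3,'s2')
E
```

```text
rod base [350.22907332 674.93827866  20.        ] top-left end [(np.float64(102.72144658388333), np.float64(330.9967950774926))]
side TCP proj (np.float64(151.42916101703952), np.float64(90.81476260240369))
(130, 300) [278. 567. 100.]
(90, 300) [280. 648. 100.]
(200, 312) [252. 426. 100.]
side rod base [353. 649.  10.]
bigpin [432. 277.  70.] [434. 281.  80.]
shaker corner [array([496., 332.,   0.]), array([487., 327., 100.])] [array([598., 189.,  80.]), array([590., 152., 100.]), array([581., 114., 120.])] [592. 174.   0.]
t 0.1 pos [247.1 573.5 222. ] jaw 66.7 F [ 0.14 -0.    0.11] w 88.0
delta tool [-234.2 -138.   102.2] yaw None
```

View pics/t2.png

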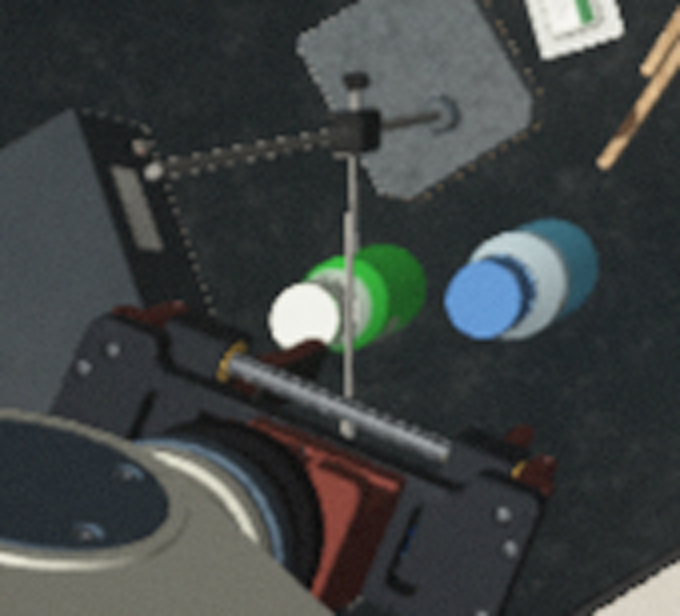

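View pics/s2.png

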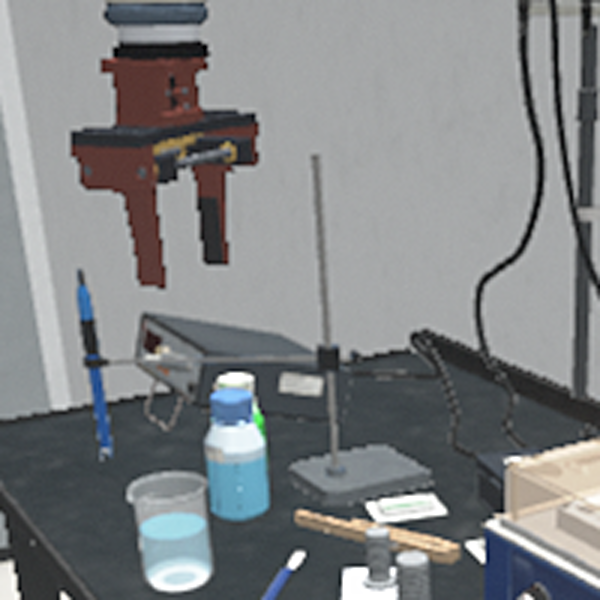

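The top view shows the retort-stand rod near (110,259), left of and above the gripper. The path to the pin leads away from it. I'll move above the pin with the jaws half closed.

move_arm(
  increments=[100, -45, -30, 0, 0, 100, -95, -60, 10, 0, 100, -140, -85, 30, 0, 100, -185, -110, 55, 0, 100, -215, -128, 75, 0, 100, -234, -138, 85, 0, 100, -234, -138, 85, 0],
)

```text
t: 0.98
ee_pos: [407.4, 352.7, 136.2]
orientation: [-0.638, -3.074, 0.005]
ft_force: [-0.6, -0.6, 0.2]
width: 53.3
```

```bash
python3 - <<'E'
from h import *
t=snap('top','top1');s=snap('side','side1')
tool((407.5,354,120),66.6)
p=ctrl.get_obs()['ee_pos'];print(proj(t,p),proj(s,p))
crop('top1',160,150,320,270,5,'t3')
crop('side1',160,100,300,220,5,'s3')
E
```

```text
t 1.07 pos [407.2 354.4 137.3] jaw 66.7 F [-0.48  0.74  0.24] w 53.3
delta tool [-0.4 -0.3 17.3] yaw 0.1
(np.float64(232.8724421580677), np.float64(233.07537712236848)) (np.float64(213.6466323248037), np.float64(150.27304935296297))
```

View pics/t3.png

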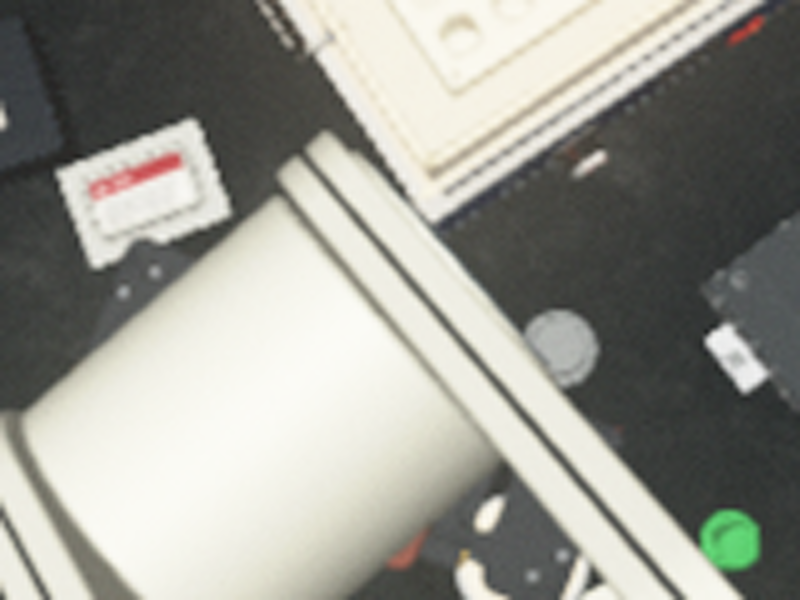

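View pics/s3.png

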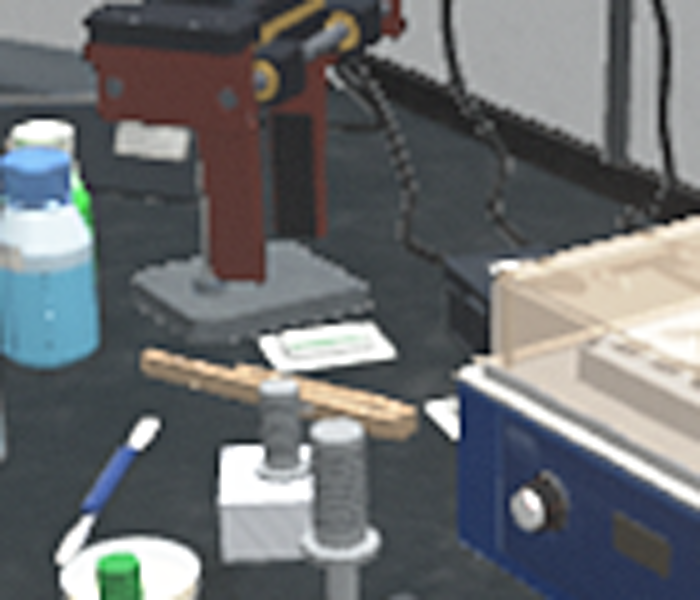

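The side view puts the fingertips' midpoint at about (215,150), against a projected (213.6,150.3). That calibration is good enough to descend around the head with the jaws 53 mm apart.

move_arm(
  increments=[100, 0, 0, 35, 0, 100, 0, 0, 65, 0, 100, 0, 0, 85, 0, 100, 0, 0, 97, 0, 100, 0, 0, 97, 0],
)

```text
t: 1.7
ee_pos: [406.6, 354.7, 40.0]
orientation: [-0.634, -3.076, 0.003]
ft_force: [-0.5, -0.1, 0.2]
width: 53.5
```

```bash
python3 - <<'E'
from h import *
s=snap('side','side2')
tool((407.5,354,40),66.6)
crop('side2',170,130,270,220,7,'s4')
E
```

```text
t 1.75 pos [407.1 354.9  40.6] jaw 66.7 F [0.63 0.02 0.71] w 53.2
delta tool [-0.8 -0.7  0.6] yaw 0.1
```

View pics/s4.png

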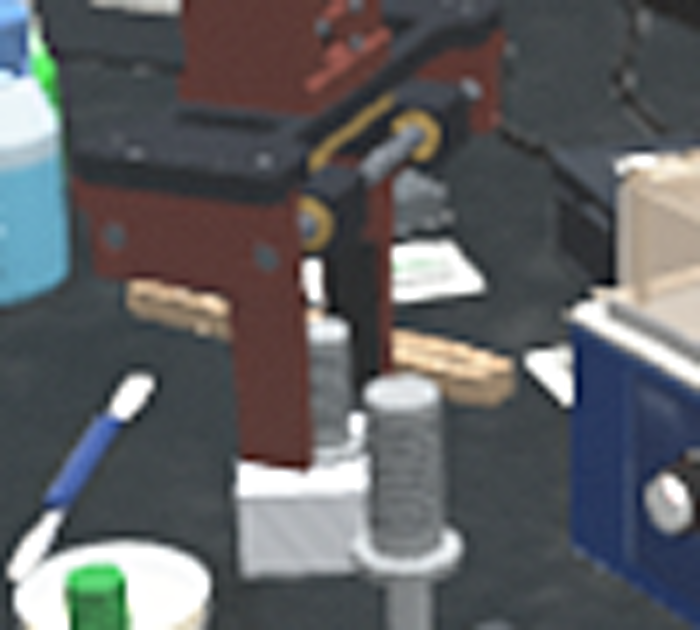

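In the side view the head stands between the near and far fingers and is centred across the pads. Closing now.

move_arm(
  increments=[160, 0, 0, 0, 0, 200, 0, 0, 0, 0, 255, 0, 0, 0, 0, 255, 0, 0, 0, 0, 255, 0, 0, 0, 0, 255, 0, 0, 0, 0],
)

```text
t: 2.5
ee_pos: [407.8, 355.7, 41.0]
orientation: [0.634, 3.076, 0.001]
ft_force: [1.3, 2.7, 2.2]
width: 17.3
```

Gripped, with a width of 17.3 mm. Now lifting straight up.

move_arm(
  increments=[255, 0, 0, -10, 0, 255, 0, 0, -25, 0, 255, 0, 0, -45, 0, 255, 0, 0, -70, 0, 255, 0, 0, -90, 0, 255, 0, 0, -100, 0, 255, 0, 0, -100, 0, 255, 0, 0, -100, 0],
)

```text
t: 3.5
ee_pos: [407.2, 355.1, 140.4]
orientation: [-0.634, -3.077, 0.001]
ft_force: [0.3, -0.3, -1.4]
width: 17.9
```

```bash
python3 - <<'E'
from h import *
s=snap('side','side3')
tool((407.5,354,140),66.6)
print(ctrl.get_obs()['moment'])
crop('side3',170,80,270,170,7,'s5')
E
```

```text
t 3.55 pos [407.1 355.1 140.2] jaw 66.7 F [-0.22 -0.66 -0.76] w 17.7
delta tool [-0.8 -0.9  0.2] yaw 0.1
[ 0.05327375 -0.01221562  0.0052945 ]
```

View pics/s5.png

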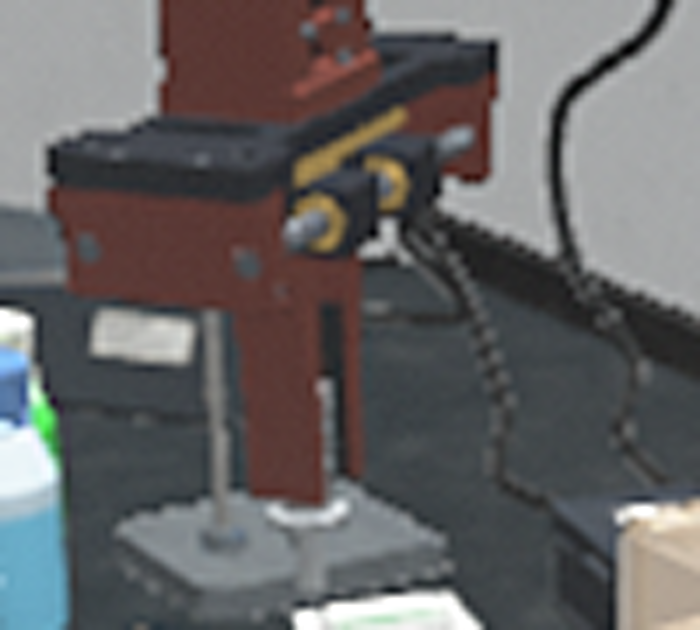

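The pin is held upright, with its collar at about (214,153) in the side view. I'll refine the stage pose with an edge fit in both views, and calibrate the offsets from the held pin.

```bash
cat > fit.py <<'E'
from h import *
from scipy.optimize import minimize
from scipy.ndimage import map_coordinates
def seg(a,b,n=60): return [np.array(a)+(np.array(b)-np.array(a))*k for k in np.linspace(.05,.95,n)]
def rect(hx,hy,z):
    c=[(hx,hy,z),(hx,-hy,z),(-hx,-hy,z),(-hx,hy,z)]
    return sum([seg(c[i],c[(i+1)%4]) for i in range(4)],[])
def fit(name,model,x0,lock=None):
    d=load(name); g=cv2.cvtColor(d['frame'],cv2.COLOR_RGB2GRAY).astype(float)
    g=np.log(g+10)*100
    m=np.array(model)
    def cost(x,b):
        c,s=np.cos(x[2]),np.sin(x[2]); w=np.c_[x[0]+c*m[:,0]-s*m[:,1],x[1]+s*m[:,0]+c*m[:,1],m[:,2]]
        uv=np.array([proj(d,p) for p in w]); return -np.mean(np.minimum(map_coordinates(b,[uv[:,1],uv[:,0]],order=1),60))
    x=np.array(x0,float)
    for sg in (2.5,1.2,0.7):
        b=cv2.GaussianBlur(g,(0,0),sg); M=np.hypot(cv2.Sobel(b,-1,1,0),cv2.Sobel(b,-1,0,1))/4
        r=minimize(cost,x,args=(M,),method='Nelder-Mead',options=dict(initial_simplex=x+np.array([[0,0,0],[4,0,0],[0,4,0],[0,0,.03]]),xatol=1e-3,fatol=1e-4))
        x=r.x
    return np.r_[x[:2],np.degrees(x[2])],r.fun
if __name__=='__main__':
    for n in('top0','side0'):
        print(n,'cover',fit(n,rect(110,35,46),(495.5,103,np.radians(-54.4))))
        print(n,'holder',fit(n,rect(28,28,30),(407,354,0.0)))
    print('slot top',fit('top0',seg((-47,9.5,46),(47,9.5,46))+seg((-47,-9.5,46),(47,-9.5,46)),(495.5,103,np.radians(-54.4))))
    s=load('side3'); o=ctrl.get_obs()['ee_pos']
    print(proj(s,o-[0,0,11]),proj(s,o-[0,0,35]))
E
python3 fit.py
```

```text
top0 cover (array([495.53853763, 106.14999963, -54.0533446 ]), np.float64(-36.24668422370364))
top0 holder (array([406.97154636, 357.29291554,   1.42385732]), np.float64(-60.0))
side0 cover (array([495.54298888,  99.8181176 , -54.10114834]), np.float64(-34.57787414215427))
side0 holder (array([404.72883295, 354.89138921,   1.66329845]), np.float64(-34.411848150446694))
slot top (array([497.54407801, 106.98749581, -54.28539697]), np.float64(-23.485058242904902))
(np.float64(213.78644371682026), np.float64(153.64418962018235)) (np.float64(214.30429363640366), np.float64(163.8299742053525))
```

```bash
python3 - <<'E'
from h import *
tool((471.9,136.4,180),125.9)
E
```

```text
t 3.55 pos [407.1 355.1 140.2] jaw 66.7 F [-0.22 -0.66 -0.76] w 17.7
delta tool [-146.  -175.3  -39.7] yaw -59.2
```

move_arm(
  increments=[255, -5, -5, -30, 0, 255, -20, -25, -40, -8, 255, -45, -55, -40, -16, 255, -72, -87, -40, -25, 255, -100, -120, -40, -34, 255, -125, -150, -40, -43, 255, -140, -168, -30, -51, 255, -146, -175, -10, -59, 255, -146, -175, 20, -59, 255, -146, -175, 45, -59, 255, -146, -175, 45, -59],
)

```text
t: 4.92
ee_pos: [470.1, 136.0, 93.3]
orientation: [0.961, -2.985, 0.0]
ft_force: [-0.6, 0.4, -1.2]
width: 17.8
```

```bash
python3 - <<'E'
from h import *
s=snap('side','side4');t=snap('top','top4')
tool((471.9,136.4,95),125.9)
o=ctrl.get_obs()['ee_pos'];print(proj(s,o-[0,0,11]),proj(s,o-[0,0,35]))
crop('side4',190,170,320,270,6,'s6')
E
```

```text
t 5.03 pos [471.9 136.6  95.3] jaw 125.7 F [-0.28  0.68  0.1 ] w 17.6
delta tool [ 0.1 -0.1  0.3] yaw -0.2
(np.float64(248.23468365914806), np.float64(219.90293778822212)) (np.float64(248.38240934124107), np.float64(231.50953844420712))
```

View pics/s6.png

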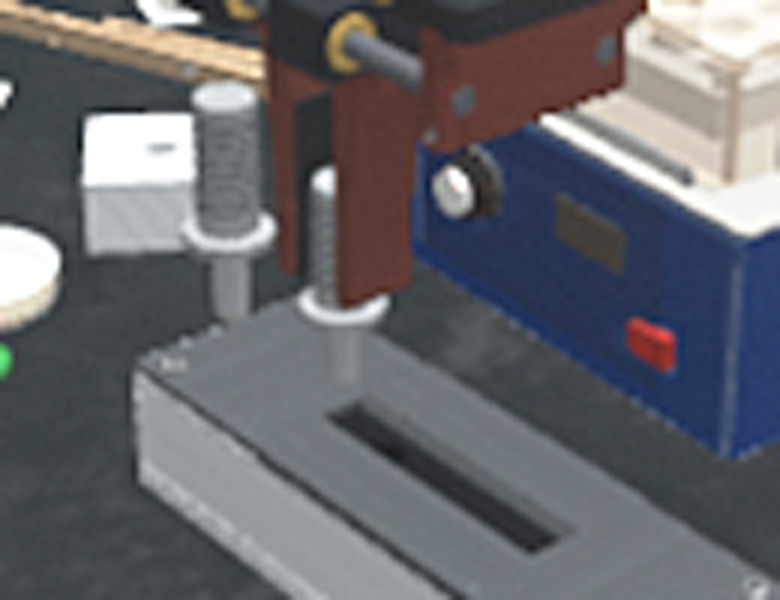

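View pics/top4.png

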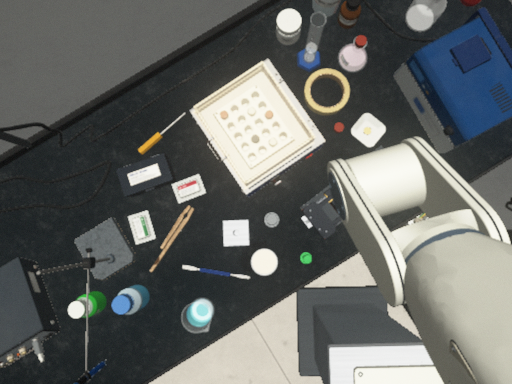

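The tip is at about (247,233) in the side view, just above the slot's left end. I'll check the alignment in a larger crop with the projected model overlaid.

```bash
python3 - <<'E'
from h import *
im=cv2.imread('pics/side4.png')[215:265,235:290]
g=np.clip((im.astype(float)-15)*2,0,255).astype(np.uint8)
cv2.imwrite('pics/s7.png',cv2.resize(g,None,fx=14,fy=12,interpolation=cv2.INTER_CUBIC) if 0 else cv2.resize(g,None,fx=12,fy=12,interpolation=cv2.INTER_CUBIC))
# cover fit in this image & stage
from fit import *
m=seg((-110,-35,46),(110,-35,46))+seg((110,35,46),(110,-35,46))+seg((20,35,46),(110,35,46))+seg((-110,-35,46),(-110,0,46))
print(fit('side4',m,(495.5,100,np.radians(-54.1))))
print(fit('side0',rect(110,35,46),(495.5,100,np.radians(-54.1))))
s=load('side4')
a=np.radians(-54.1);c,sn=np.cos(a),np.sin(a)
f=lambda X,Y,Z,o=(495.5,99.8):proj(s,(o[0]+c*X-sn*Y,o[1]+sn*X+c*Y,Z))
for n,p in dict(tl=(-47,9.5,46),bl=(-47,-9.5,46),tr=(47,9.5,46),br=(47,-9.5,46),sl=(-47,6.5,41),sbl=(-47,-6.5,41)).items():
    u,v=f(*p); print(n,((u-235+.5)*12,(v-215+.5)*12))
E
```

```text
(array([495.49795578,  99.76701879, -53.61768041]), np.float64(-37.04581805485639))
(array([495.54290903,  99.81802341, -54.10097231]), np.float64(-34.577870560699694))
tl (np.float64(189.8843264621355), np.float64(260.35614039382574))
bl (np.float64(91.46874954623343), np.float64(303.2429490696911))
tr (np.float64(613.4217660028694), np.float64(536.7386113848138))
br (np.float64(512.0881819812907), np.float64(588.0690877832944))
sl (np.float64(174.86311194372763), np.float64(294.97196415236976))
sbl (np.float64(107.72924424124926), np.float64(324.49815669214047))
```

View pics/s7.png

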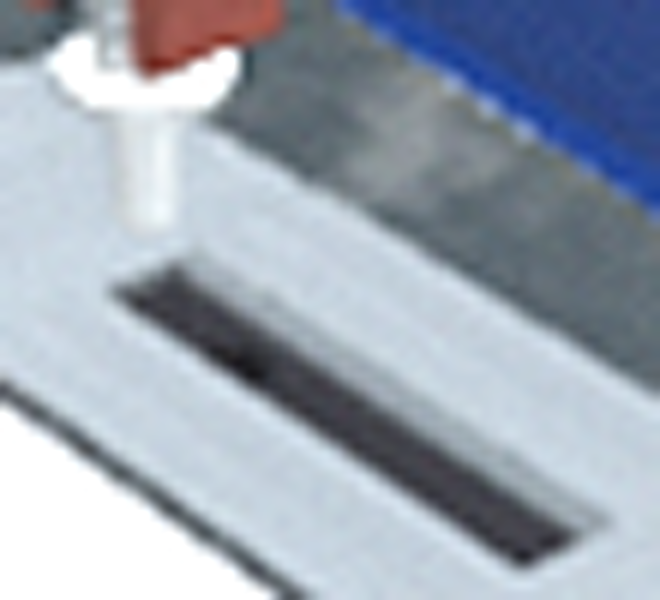

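```bash
python3 - <<'E'
from h import *
s=load('side4')
px=lambda x,y:(235-.5+x/12,215-.5+y/12)
q=lambda p:tuple(((np.array(proj(s,p))-[235,215])+.5)*12)
for n,p in dict(tl=(195,248),bl=(110,290),tr=(605,520),br=(522,568),inner_l=(125,300)).items(): print(n,atz(s,*px(*p),46).round(1))
print('c',atz(s,*px(358,406),46))
L=atz(s,*px(152,269),46);Rr=atz(s,*px(563,544),46);print(np.linalg.norm(Rr-L),np.degrees(np.arctan2(*(Rr-L)[[1,0]])))
P=np.array([471.9,136.6,60.4])
def disk(P,r):
    a=np.linspace(0,2*np.pi,60);return np.array([q(P+[r*np.cos(t),r*np.sin(t),0]) for t in a])
for nm,z,r in (('tip',60.4,3.5),('shank',61.9,5),('collarbot',84.4,13),('collartop',88.4,13)):
    D=disk(np.array([471.9,136.6,z]),r);print(nm,'u',D[:,0].min().round(),D[:,0].max().round(),'v',D[:,1].min().round(),D[:,1].max().round())
E
```

```text
tl [476.6 146.9  46. ]
bl [463.2 135.8  46. ]
tr [530.1  71.4  46. ]
br [517.2  60.7  46. ]
inner_l [465.3 132.9  46. ]
c [497.9502313 102.1144103  46.       ]
92.56410527667052 -54.470459775861336
tip u 143.0 190.0 v 191.0 216.0
shank u 133.0 200.0 v 178.0 212.0
collarbot u 77.0 253.0 v 21.0 109.0
collartop u 76.0 253.0 v -2.0 85.0
```

Measured relative to the slot, the pin is about 4 mm off sideways, because it sits off-centre along the pads. Correcting that and lowering to just above the cover.

move_arm(
  increments=[255, -4.1, -1.5, 4, 0, 255, -4.1, -1.5, 8, 0, 255, -4.1, -1.5, 10, 0, 255, -4.1, -1.5, 10, 0],
)

```text
t: 5.52
ee_pos: [476.0, 137.7, 85.3]
orientation: [0.963, -2.989, 0.001]
ft_force: [0.1, 0.1, -1.2]
width: 17.3
```

```bash
python3 - <<'E'
from h import *
s=snap('side','side5')
tool((471.9,136.4,95),125.9)
im=cv2.imread('pics/side5.png')[215:265,235:290]
g=np.clip((im.astype(float)-15)*2,0,255).astype(np.uint8)
cv2.imwrite('pics/s8.png',cv2.resize(g,None,fx=12,fy=12,interpolation=cv2.INTER_CUBIC))
E
```

```text
t 5.58 pos [476.  137.7  85.3] jaw 125.7 F [ 0.08 -0.94 -0.03] w 17.1
delta tool [ 4.1  1.3 -9.7] yaw -0.2
```

View pics/s8.png

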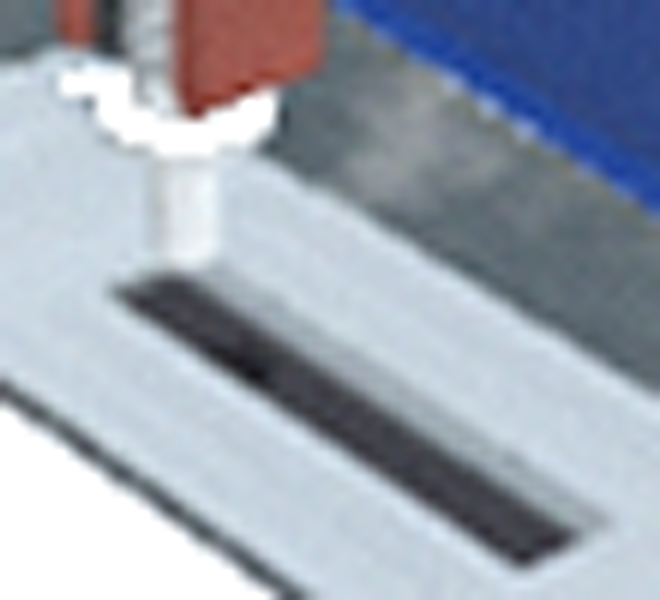

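```bash
python3 - <<'E'
from h import *
s=snap('side','side6')
print([ctrl.get_obs()['ee_pos'].round(1)])
o=np.array([476.0,137.7,85.3])
q=lambda p:(((np.array(proj(s,p))-[235,215])+.5)*12)
def disk(P,r):
    a=np.linspace(0,2*np.pi,60);return np.array([q(P+[r*np.cos(t),r*np.sin(t),0]) for t in a])
for nm,dz,r in (('tip',-35,3.5),('shank',-33.5,5),('collarbot',-11,13),('collartop',-7,13)):
    D=disk(o+[0,0,dz],r);print(nm,'u',D[:,0].min().round(),D[:,0].max().round(),'v',D[:,1].min().round(),D[:,1].max().round())
print(q(o+[0,0,-35]),q(o+[0,0,-39.3]))
im=cv2.imread('pics/side6.png')[225:253,240:270]
cv2.imwrite('pics/s9.png',cv2.resize(im,None,fx=20,fy=20,interpolation=cv2.INTER_NEAREST))
E
```

```text
[array([476.1, 137.8,  85.4])]
tip u 171.0 217.0 v 244.0 269.0
shank u 161.0 227.0 v 230.0 265.0
collarbot u 105.0 280.0 v 75.0 164.0
collartop u 105.0 280.0 v 52.0 140.0
[193.99865571 256.16869889] [194.23942727 280.39144921]
```

View pics/s9.png

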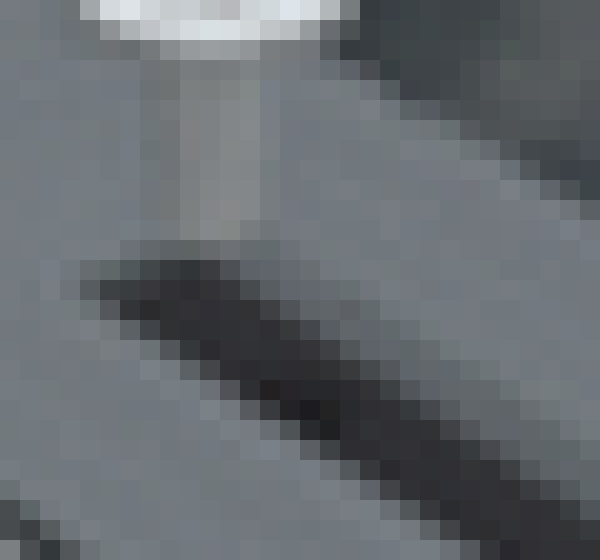

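```bash
python3 - <<'E'
from h import *
t=load('top0')
f=t['frame'][215:252,215:258,::-1]
cv2.imwrite('pics/p1.png',cv2.resize(f,None,fx=16,fy=16,interpolation=cv2.INTER_CUBIC))
p=lambda x,y:(325-.5+x/12,165-.5+y/12)
print(atz(t,*p(312.5,283.5),42))
# profile fit of the slot: sample across slot in top image, stage guess
a=np.radians(-54.1);ex=np.array([np.cos(a),np.sin(a)]);ey=np.array([-ex[1],ex[0]])
g=cv2.cvtColor(t['frame'],cv2.COLOR_RGB2GRAY).astype(np.float32)
c=np.array([496,106])
ys=np.arange(-42,42.1,1.0)
for z in (46,):
    prof=[]
    for y in ys:
        uv=np.array([proj(t,(*(c+x*ex+y*ey),z)) for x in np.linspace(-5,40,60)],np.float32)
        prof.append(cv2.remap(g,uv[:,:1],uv[:,1:],cv2.INTER_LINEAR).mean())
    print([(int(y),int(v)) for y,v in zip(ys,prof)])
s=load('side0');g=cv2.cvtColor(s['frame'],cv2.COLOR_RGB2GRAY).astype(np.float32)
c=np.array([495.5,100])
prof=[]
for y in ys:
    uv=np.array([proj(s,(*(c+x*ex+y*ey),46)) for x in np.linspace(0,40,60)],np.float32)
    prof.append(cv2.remap(g,uv[:,:1],uv[:,1:],cv2.INTER_LINEAR).mean())
print('side',[(int(y),int(v)) for y,v in zip(ys,prof)])
E
```

```text
[496.54808823 104.99592053  42.        ]
[(-42, 41), (-41, 41), (-40, 40), (-39, 41), (-38, 43), (-37, 49), (-36, 58), (-35, 69), (-34, 78), (-33, 82), (-32, 83), (-31, 84), (-30, 84), (-29, 84), (-28, 84), (-27, 84), (-26, 84), (-25, 84), (-24, 84), (-23, 83), (-22, 82), (-21, 81), (-20, 82), (-19, 82), (-18, 83), (-17, 83), (-16, 83), (-15, 83), (-14, 84), (-13, 85), (-12, 85), (-11, 85), (-10, 84), (-9, 81), (-8, 75), (-7, 65), (-6, 55), (-5, 48), (-4, 44), (-3, 43), (-2, 43), (-1, 44), (0, 44), (1, 44), (2, 44), (3, 45), (4, 47), (5, 51), (6, 57), (7, 64), (8, 71), (9, 77), (10, 81), (11, 84), (12, 85), (13, 85), (14, 85), (15, 85), (16, 85), (17, 85), (18, 85), (19, 85), (20, 85), (21, 85), (22, 84), (23, 84), (24, 84), (25, 85), (26, 85), (27, 85), (28, 85), (29, 85), (30, 85), (31, 87), (32, 88), (33, 86), (34, 80), (35, 70), (36, 58), (37, 50), (38, 47), (39, 47), (40, 47), (41, 47), (42, 47)]
side [(-42, 156), (-41, 157), (-40, 158), (-39, 157), (-38, 150), (-37, 135), (-36, 112), (-35, 86), (-34, 72), (-33, 74), (-32, 90), (-31, 107), (-30, 118), (-29, 122), (-28, 122), (-27, 120), (-26, 119), (-25, 119), (-24, 119), (-23, 119), (-22, 119), (-21, 119), (-20, 118), (-19, 117), (-18, 117), (-17, 117), (-16, 117), (-15, 117), (-14, 117), (-13, 117), (-12, 118), (-11, 119), (-10, 122), (-9, 122), (-8, 116), (-7, 103), (-6, 85), (-5, 66), (-4, 52), (-3, 47), (-2, 47), (-1, 48), (0, 48), (1, 48), (2, 49), (3, 51), (4, 57), (5, 67), (6, 79), (7, 90), (8, 96), (9, 99), (10, 99), (11, 101), (12, 106), (13, 112), (14, 117), (15, 120), (16, 121), (17, 120), (18, 120), (19, 119), (20, 119), (21, 119), (22, 119), (23, 119), (24, 119), (25, 118), (26, 117), (27, 117), (28, 117), (29, 117), (30, 118), (31, 118), (32, 118), (33, 119), (34, 121), (35, 121), (36, 117), (37, 108), (38, 96), (39, 82), (40, 71), (41, 65), (42, 64)]
```

View pics/p1.png

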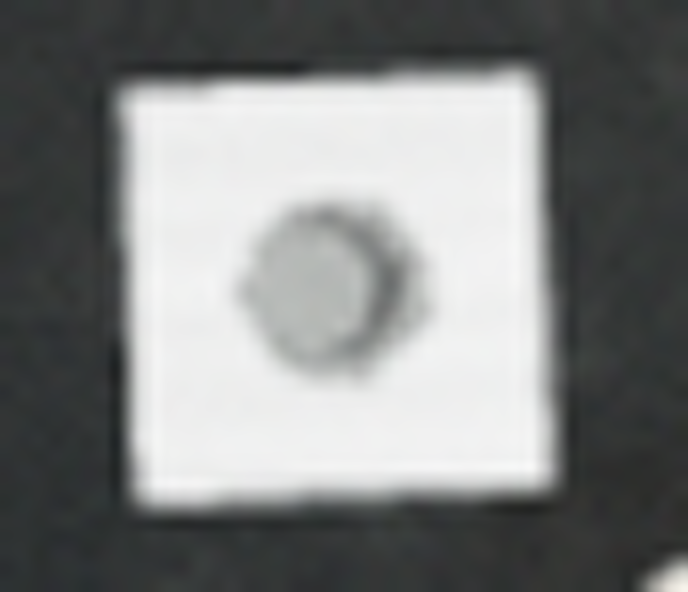

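Both views now agree: the pin is about 3.4 mm too far towards the back of the slot. The earlier picture was taken while the arm was still moving. Correcting.

move_arm(
  increments=[255, 3.4, -2, 0, 0, 255, 3.4, -2, 2, 0, 255, 3.4, -2, 2, 0, 255, 3.4, -2, 2, 0],
)

```text
t: 6.12
ee_pos: [474.5, 134.1, 83.4]
orientation: [0.963, -2.989, 0.001]
ft_force: [0.7, -0.2, -0.8]
width: 17.5
```

```bash
python3 - <<'E'
from h import *
s=snap('side','side7')
tool((471.9,136.4,95),125.9)
im=cv2.imread('pics/side7.png')[215:265,235:290]
g=np.clip((im.astype(float)-15)*2,0,255).astype(np.uint8)
cv2.imwrite('pics/s10.png',cv2.resize(g,None,fx=12,fy=12,interpolation=cv2.INTER_CUBIC))
E
```

```text
t 6.17 pos [474.5 134.2  83.4] jaw 125.7 F [-0.17 -1.38 -0.5 ] w 17.5
delta tool [  0.9   3.4 -11.6] yaw -0.2
```

View pics/s10.png

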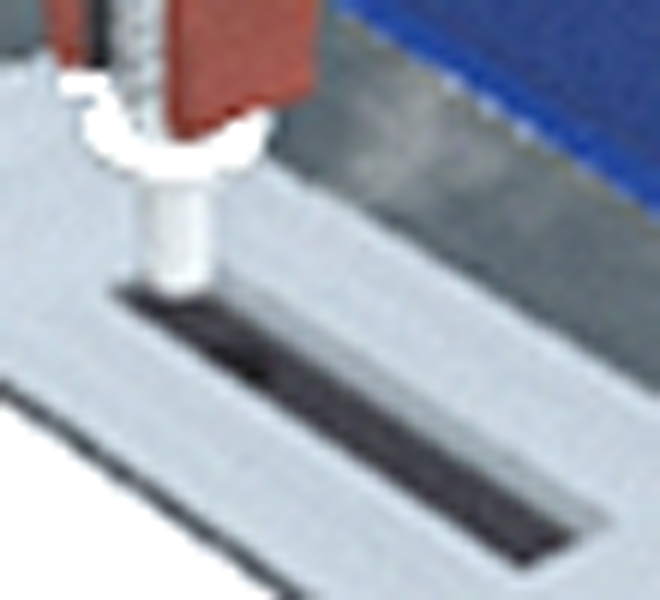

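The tip now projects onto the slot's centre line at about x = -39.5. Descending slowly.

move_arm(
  increments=[255, -0.4, 0, 1, 0, 255, -0.4, 0, 2, 0, 255, -0.4, 0, 3, 0, 255, -0.4, 0, 4, 0],
)

```text
t: 6.68
ee_pos: [474.8, 134.4, 79.3]
orientation: [0.963, -2.989, 0.001]
ft_force: [-0.9, -0.2, -0.7]
width: 17.3
```

move_arm(
  increments=[255, 0, 0, 1, 0, 255, 0, 0, 2, 0, 255, 0, 0, 3, 0],
)

```text
t: 7.05
ee_pos: [474.8, 134.4, 76.2]
orientation: [0.963, -2.989, 0.001]
ft_force: [0.4, -0.1, -0.7]
width: 17.4
```

move_arm(
  increments=[255, 0, 0, 1, 0, 255, 0, 0, 2, 0, 255, 0, 0, 3, 0, 255, 0, 0, 3, 0],
)

```text
t: 7.55
ee_pos: [474.7, 134.4, 73.1]
orientation: [0.963, -2.989, 0.001]
ft_force: [-0.5, -0.6, -0.8]
width: 17.8
```

move_arm(
  increments=[255, 0, 0, 1, 0, 255, 0, 0, 2, 0, 255, 0, 0, 2, 0, 255, 0, 0, 2, 0],
)

```text
t: 8.05
ee_pos: [474.8, 134.4, 71.2]
orientation: [0.963, -2.989, 0.001]
ft_force: [-0.2, -0.9, 2.0]
width: 17.3
```

Contact on the strip at about 2.8 N. Sliding lightly towards +x.

move_arm(
  increments=[255, 0, -1, 0, 0, 255, 0, -2, 0, 0, 255, 0, -3, 0, 0, 255, 0, -4, 0, 0, 255, 0, -5, 0, 0, 255, 0, -6, 0, 0],
)

```text
t: 8.8
ee_pos: [478.3, 129.4, 71.2]
orientation: [0.963, -2.989, 0.001]
ft_force: [-1.1, 1.0, 2.5]
width: 17.3
```

```bash
python3 -c "
from h import *
tool((474.8,134.4,71.2),125.9)"
```

```text
t 8.8 pos [478.3 129.4  71.2] jaw 125.7 F [-1.07  1.04  2.51] w 17.3
delta tool [-0.   6.1  0. ] yaw -0.2
```

move_arm(
  increments=[255, 0, -1, 0, 0, 255, 0, -2, 0, 0, 255, 0, -3, 0, 0, 255, 0, -3, 0, 0],
)

```text
t: 9.3
ee_pos: [480.1, 126.9, 71.1]
orientation: [0.962, -2.989, 0.001]
ft_force: [-0.2, -0.6, -1.4]
width: 17.4
```

move_arm(
  increments=[255, 0, -1, 0, 0, 255, 0, -2, 0, 0, 255, 0, -2, 0, 0],
)

```text
t: 9.68
ee_pos: [481.1, 125.3, 71.0]
orientation: [0.962, -2.989, 0.0]
ft_force: [-0.9, 0.9, -1.2]
width: 17.4
```

move_arm(
  increments=[255, 0, -1, 0, 0, 255, 0, -2, 0, 0, 255, 0, -2, 0, 0],
)

```text
t: 10.05
ee_pos: [481.5, 124.4, 70.9]
orientation: [0.96, -2.988, -0.002]
ft_force: [-2.6, 6.7, 0.2]
width: 17.5
```

Fz fell from +2.5 to -1.4 N, so the tip is in the hole. The last step pressed 7 N against the far wall. I'll back off to the middle of the play.

move_arm(
  increments=[255, 0, 1, 0, 0, 255, 0, 2, 0, 0, 255, 0, 2, 0, 0, 255, 0, 2, 0, 0],
)

```text
t: 10.55
ee_pos: [480.5, 125.8, 70.9]
orientation: [0.96, -2.988, -0.002]
ft_force: [0.4, 0.1, -0.8]
width: 17.3
```

```bash
python3 -c "
from h import *
tool((480.4,126.2,71),125.9)
for i in range(1): print(ctrl.get_obs()['moment'])"
```

```text
t 10.55 pos [480.5 125.8  70.9] jaw 125.6 F [ 0.44  0.07 -0.76] w 17.3
delta tool [-0.2  0.3 -0.1] yaw -0.3
[0.08468809 0.02631012 0.06334217]
```

move_arm(
  increments=[255, 0, 0, 1, 0, 255, 0, 0, 2, 0, 255, 0, 0, 3, 0, 255, 0, 0, 4, 0],
)

```text
t: 11.05
ee_pos: [480.5, 125.9, 66.9]
orientation: [0.96, -2.988, -0.002]
ft_force: [0.4, 1.1, -1.1]
width: 17.6
```

move_arm(
  increments=[255, 0, 0, 1, 0, 255, 0, 0, 2, 0, 255, 0, 0, 3, 0, 255, 0, 0, 4, 0],
)

```text
t: 11.55
ee_pos: [480.5, 125.9, 62.8]
orientation: [0.961, -2.988, -0.002]
ft_force: [-0.1, 1.2, 0.6]
width: 18.0
```

move_arm(
  increments=[255, 0, 0, 1, 0, 255, 0, 0, 2, 0, 255, 0, 0, 3, 0, 255, 0, 0, 4, 0],
)

```text
t: 12.05
ee_pos: [480.6, 125.9, 58.8]
orientation: [0.961, -2.988, -0.002]
ft_force: [0.7, 1.6, -0.4]
width: 17.8
```

move_arm(
  increments=[255, 0, 0, 0.5, 0, 255, 0, 0, 1, 0, 255, 0, 0, 1.5, 0],
)

```text
t: 12.42
ee_pos: [480.6, 125.9, 57.2]
orientation: [0.961, -2.988, -0.002]
ft_force: [-0.3, 0.8, -1.2]
width: 17.8
```

move_arm(
  increments=[255, 0, 0, 0.5, 0, 255, 0, 0, 0.8, 0, 255, 0, 0, 0.8, 0],
)

```text
t: 12.8
ee_pos: [480.6, 125.9, 56.9]
orientation: [0.961, -2.988, -0.002]
ft_force: [-1.5, -0.2, 6.7]
width: 17.4
```

```bash
python3 - <<'E'
from h import *
tool((480.4,126.2,57),125.9)
s=snap('side','side8')
crop('side8',200,170,310,260,7,'s11')
E
```

```text
t 12.8 pos [480.6 125.9  56.9] jaw 125.6 F [-1.52 -0.23  6.66] w 17.4
delta tool [ 0.   0.4 -0.1] yaw -0.3
```

View pics/s11.png

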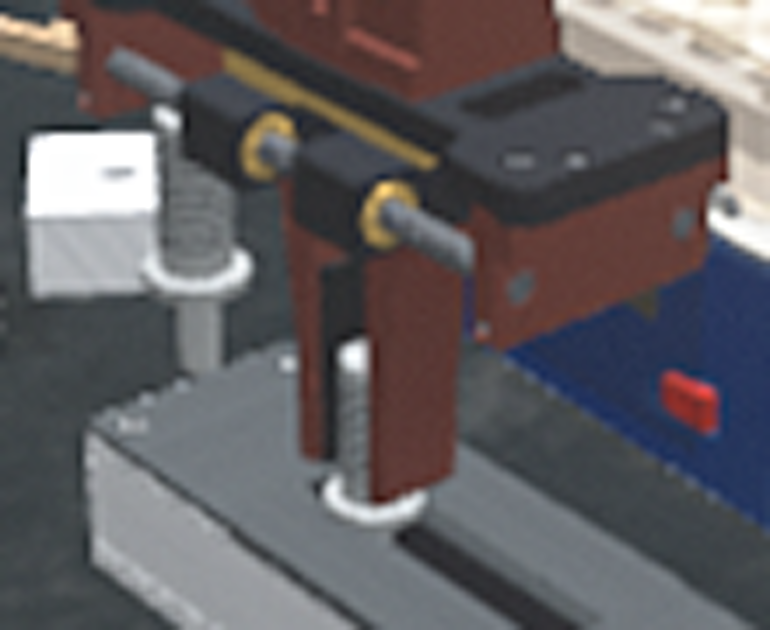

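The collar lies on the cover with about 7 N of contact, at z about 46. Releasing and withdrawing upward.

move_arm(
  increments=[200, 0, 0, 0, 0, 150, 0, 0, 0, 0, 120, 0, 0, 0, 0, 120, 0, 0, 0, 0, 120, 0, 0, 0, 0],
)

```text
t: 13.48
ee_pos: [480.6, 125.9, 56.8]
orientation: [0.961, -2.988, -0.002]
ft_force: [1.1, 0.3, -0.7]
width: 46.2
```

move_arm(
  increments=[120, 0, 0, -10, 0, 120, 0, 0, -30, 0, 120, 0, 0, -60, 0, 120, 0, 0, -90, 0, 120, 0, 0, -120, 0, 120, 0, 0, -120, 0],
)

```text
t: 14.22
ee_pos: [482.5, 126.3, 179.5]
orientation: [-0.961, 2.988, 0.001]
ft_force: [-0.1, -0.3, -0.7]
width: 46.4
```

```bash
python3 - <<'E'
from h import *
tool((480.4,126.2,57),125.9)
s=snap('side','side9');snap('top','top9')
crop('side9',180,150,320,260,5,'s12')
E
```

```text
t 14.22 pos [482.5 126.3 179.5] jaw 125.6 F [-0.09 -0.27 -0.71] w 46.4
delta tool [  2.1   1.2 122.4] yaw -0.3
```

View pics/s12.png

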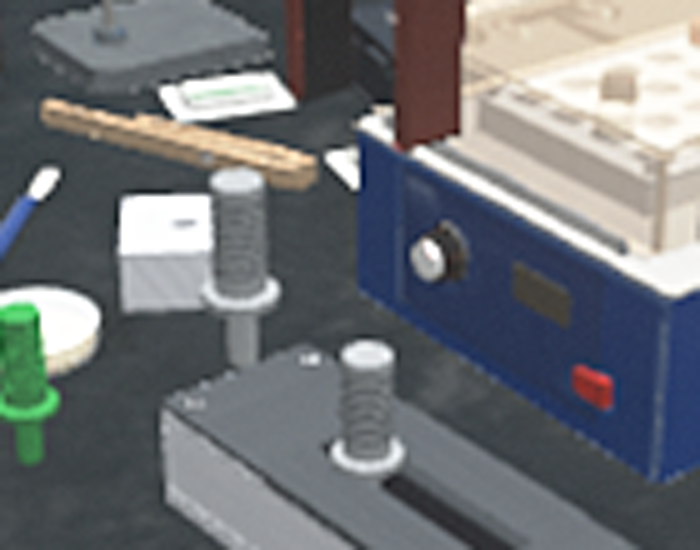

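The pin stands upright with its collar flat on the cover at about (253,240), and the gripper is clear. Handing in.

```bash
python3 -c "
from h import *
print(ctrl.get_obs()['qvel'].round(3)); print(ctrl.close_job())"
```

```text
[ 0.001  0.025  0.013 -0.    -0.001  0.002]
the job is handed in; nothing more can be done
None
```

The locating pin is home in the strip's hole and released, and I handed the job in at about 14.2 s of the 51 s allowed. The interface gives no verdict, so the points below are my own checks.

**How it went:**
- I pulled the pin out of its parking block.
- I set its tip on the strip near the slot's left end (x about -40 mm) with about 3 N.
- I slid it towards +x until the vertical force fell from +2.5 to -1.4 N, at about x = -29 mm by the arm's readings. That drop showed the tip was in the hole.
- I lowered it 14 mm until the collar met the cover at about 7 N, then opened the jaws and rose 120 mm.

**Last checks:**
- **Pin:** the final side picture shows it upright with its collar flat on the cover. The height at contact put the collar's underside about 46 mm above the bench.
- **Gripper:** it is clear of the pin and the force reading is back to its zero level.
- **Bystanders:** those in the side crop I viewed look unmoved. I saved a final top picture but did not view it, so the rest were not checked.

**What disagreed or went wrong:**
- **Camera offset:** the two cameras differed by about 5 mm in y. One picture taken while the arm was still moving also led to a wrong sideways correction of about 4 mm. I found and undid it before the pin touched anything.
- **Overrun in the hole:** the slide went about 1 mm too far and pressed the hole's far wall with about 7 N. That is under the 12 N that shifts the carriage, and I backed off before pushing the pin down.

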